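# Turn the cartridge to the scanner, then raise and hold the telescoping lamp

## Robot

A 6-joint arm with a two-finger parallel gripper is mounted at the origin on the work surface. World frame = base frame: x ahead of the robot, y to its left, z up, the work surface at z = 0. Lengths are in m, angles in rad, forces in N, time in s.
With the tool pointing down it reaches from about 0.35 to 0.85 m from the base axis. Payload 8.1 kg.
Tool frame: the origin (TCP) lies at the centre of the arm's flange, where the gripper is bolted on; the fingertips stand 186 mm ahead of it and the grasp point (between the pads) lies 167 mm ahead of it (robot.grasp_offset is the distance from the TCP to the grasp point, in m); z points along the fingers, y is the line along which they close (so a half turn about z gives the same grasp; the last joint's range is limited). The gripper opens to 93 mm and grips with 3 to 60 N. Pads are 15 mm wide; open, the fingers measure 128 mm over their backs; the gripper's body (75 mm by 188 mm) begins 65 mm behind the grasp point.
Start: joints at [-1.406, 0.13, 1.488, -0, 1.523, -0.085], TCP at [0.148, -0.581, 0.405] pointing down, gripper open.
Joint ranges: [-2.96, 2.96], [-0.89, 2.26], [0.02, 2.5], [-1.34, 4.48], [0, 2.73], [-2.66, 2.66]. Speed limits (rad/s): [2.39, 2.39, 2.79, 3.14, 3.14, 3.14].

## Interface

Orientations are given as a rotation vector (axis times angle).
In Python, from plant import robot gives the robot as it stands.
- The arm moves only by the tool drive_tool, never from a script. Its argument "moves" is one flat list of numbers, 7 for each row, row after row: the finger opening in mm, from 0 to 93, then the shift along the tool's x, y, z in mm, then the turn, a rotation vector about the tool's x, y, z in degrees. A call has 1 to 8 rows; each row shifts and turns the commanded pose from where the row before left it, along the tool's axes as they then stand; what a row does not reach is not made up. A row lasts 1/10 s, in which the tool goes at most 50 mm and 8.59 degrees, less where a joint would pass 70% of its speed; a pose out of reach is approached as far as the arm can. A call is refused whole if a number of a shift passes 50 or a number of a turn 8.59, either way. A call with a gripper value outside its range is refused whole. The fingers move at their own pace and stop on an object; "grip_force" is the grip in N (left out, the last holds). Time passes only in rows, so rows that do not move let the fingers close. It gives the time, the measured TCP pose, the force, the opening and the grip force at its end, in the units of the state.
- robot.read_state(): the state, without advancing time (a new reading comes with each control period).
- robot.read_camera(name): name is "scene" or "top" or "wrist"; returns a dict with "color" (480x640x3 uint8, red, green, blue), "depth" (480x640 float32, m along the optical axis (not along the pixel's ray), 0 where there is no reading), "mtx" (3x3 intrinsics, pixels), "dist_coeffs" ([k1, k2, p1, p2, k3] as OpenCV has them; the pictures are not rectified), "R" (3x3) and "t" (3): a world point X has camera coordinates R X + t. Camera axes: x right, y down, z forward; pixel columns grow to the right and rows downward; lengths in m; the calibration is good to about 2 mm. A picture is of the moment at which its call begins.
- robot.close_job(): hands the job in; it is judged then, once.
The state is a dict: "t": time; "q": joint angles; "dq": joint speeds; "joint_torque": joint torques, N m; "tool_pos": TCP position; "orientation": TCP orientation; "force": force on the tool from outside, world axes, zero at the start; "wrist_torque": the same for the moment, N m; "opening": finger opening in m; "gripper_force": force on a finger pad.
Only numpy, scipy, OpenCV 4.12 (cv2) and the standard library are available. Lean on these libraries where they do the work, as an engineer would, in place of code of your own. Each camera call takes 0.05 s, during which the arm holds its last target. There are 200 camera calls.

## Task

Turn the pink drying cartridge in its round holder until its black stripe squarely faces the scanner block, and let go of it there, upright and seated. Then light it for the scan: squeeze in the red button on the side of the telescoping work lamp's head, pull the head straight up past the first stop to the second (both sections fully out), and finish while still holding it there in the gripper, because it sinks when let go. Leave everything else on the bench where it is.

Things in the scene. Friction and masses are not known exactly. Their poses are not given: they have to be found in the camera images.
- cartridge: pink drying cartridge with white caps: cylinder 40 mm in diameter, 120 mm tall, about 0.16 kg, standing loose in the station's holder, free to turn. Origin: centre of its underside; z up; its x points out through the black stripe down one side. A black bar on the top cap runs from the axis to the stripe's side. Grip it near the top (135 mm above the bench), across any diameter.
- mark (a point): middle of the black stripe, on the cartridge's surface, 20 mm from its axis and 60 mm above its underside
- station: fixed scan station: plate 165 x 84 x 10 mm with a grey round holder (55 mm outside, 44 inside, top 35 mm above the bench, floor 15 mm) and a dark scanner block. Origin: on the bench under the holder's axis; x points from the holder to the scanner, z up. The cartridge faces the scanner when its x points along the station's x.
- scan_window (a point): centre of the dark scanner window with a red line, on the scanner block's face towards the cartridge, 45 mm from the holder's axis, 48 mm above the bench. The block is 55 mm deep and 64 mm wide, its top 75 mm above the bench.
- lamp: fixed telescoping work lamp: steel base plate 110 x 90 x 12 mm, square column 30 mm wide standing at its middle up to 95 mm, head on top of it. Origin: on the bench under the column's axis; z up; the red button is on the head's +y side. The column rises straight up along z.
- lamp_grip (a point): centre of the lamp's head, the place to grip: on the column's axis, 125 mm above the bench when retracted (top of the head 153 mm), 245 mm with both sections out. The head is a dark block, 48 mm along the lamp's x, 30 mm along y, 56 mm tall, with white light panels on its x ends and a yellow top.
- button_face (a point): centre of the red button's outer face: 18 mm wide, 22 mm tall, at lamp_grip's height, 6 mm proud of the head's +y side. It is pressed along the lamp's -y: gripping the head across its y, one finger on the button and one on the face across from it, squeezes it in.
- lamp_button (a joint): travel of the red button, m: 0 out, 0.005 fully in (1 mm still proud); its spring needs about 6 N fully in. Pressed more than about 3 mm it frees the catch that locks the retracted head down; not pressed, the head rises only 1 to 2 mm. Once the head has risen 40 mm the button no longer matters.
- lamp_head (a joint): travel of the head and its inner rod out of the middle section, m: 0 retracted, 0.060 fully out (the first stop). It comes out first, with a pull of about 3 N plus drag.
- lamp_mid (a joint): travel of the middle section out of the base column, m: 0 retracted, 0.060 fully out (the second stop, a hard end). It follows after the first stop, with a pull of about 7 N plus drag. There is no catch up there: both sections sink back when let go.
- spare_pink: bystander, to be left alone: spare pink drying cartridge, same shape as the one in the holder (40 mm diameter, 120 mm tall, black stripe), standing on the bench; origin at its underside centre
- spare_blue: bystander, to be left alone: spare blue drying cartridge, 40 mm diameter, 120 mm tall, standing on the bench; origin at its underside centre
- screwdriver: bystander, to be left alone: screwdriver lying on the bench, about 200 mm long along its own x
- paper_roll: bystander, to be left alone: standing white roll of printer paper, 56 mm diameter, 57 mm tall
- fitting: bystander, to be left alone: brass pipe fitting, 32 mm diameter, 30 mm tall
- jar: bystander, to be left alone: closed jar, 64 mm diameter, 80 mm tall
- board: bystander, to be left alone: green circuit board, 100 x 60 mm, 18 mm tall, lying flat
Mind the look-alikes: they are no part of the job. Leave any green or yellow look-alike of the cartridge alone.

How it is judged:
By the outcome, as a careful person would: the job done as asked, in the order asked, and still so for the second after the job is handed in, while the arm keeps its last pose, push and grip.
It also fails if it takes over 54 s, if anything falls off the work surface, if the arm or the gripper's body presses on something with over 40 N, if the wrist force passes 120 N, or if a joint passes its speed limit or range.

## Working session

There is one attempt and no reset: what is moved stays moved. The work goes in short steps, Python scripts to look and compute and a tool call to move; the robot and the scene stay as the last step left them, time stands still between calls to the robot, and variables do not carry over. Pictures are saved under pics/ and viewed, at most 10 in all, crops included, and the job is handed in when it is done.

Besides the shell and the picture viewer there is one more tool, called after "Emit:" as a command line: name --argument value ..., lists and objects as JSON in quotes. drive_tool: Moves the arm, as the interface text tells. Its arguments: {"type":"object","properties":{"moves":{"type":"array","items":{"type":"number"}},"grip_force":{"type":"number"}},"required":["moves"]}

```bash
mkdir -p pics
cat > h.py <<'E'
import numpy as np,cv2
from plant import robot
def cap(n):
    return robot.read_camera(n)
def save(c,f): cv2.imwrite('pics/'+f,c['color'][:,:,::-1])
def ray(c,px,z):
    p=cv2.undistortPoints(np.array(px,float).reshape(-1,1,2),c['mtx'],c['dist_coeffs']).reshape(-1,2)
    R,t=c['R'],c['t']; C=-R.T@t
    d=np.c_[p,np.ones(len(p))]@R
    return C+d*((z-C[2])/d[:,2])[:,None]
def pts(c):
    h,w=c['depth'].shape
    u,v=np.meshgrid(np.arange(w),np.arange(h))
    p=cv2.undistortPoints(np.stack([u,v],-1).reshape(-1,1,2).astype(float),c['mtx'],c['dist_coeffs']).reshape(h,w,2)
    P=np.dstack([p,np.ones((h,w))])*c['depth'][...,None]
    return (P-c['t'])@c['R']
E
python3 - <<'E'
from h import *
import pickle
for n in('scene','top'):
    c=cap(n);save(c,n+'0.png');pickle.dump(c,open(n+'0.pkl','wb'));print(n,-c['R'].T@c['t'])
s=robot.read_state();print(s['t'],s['tool_pos'],s['orientation'],s['force'])
E
```

```text
scene [1.52653885 0.17016631 1.33758169]
top [0.49038785 0.01059559 1.16470336]
0.1 [ 0.14830229 -0.58116635  0.40378744] [-3.11542874e+00 -3.91132125e-01  1.23070129e-04] [-0.18195167  0.21590698 -0.04312705]
```

View pics/top0.png

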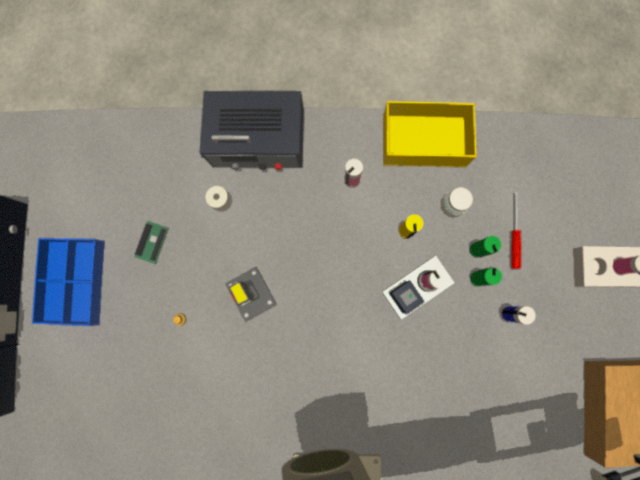

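View pics/scene0.png

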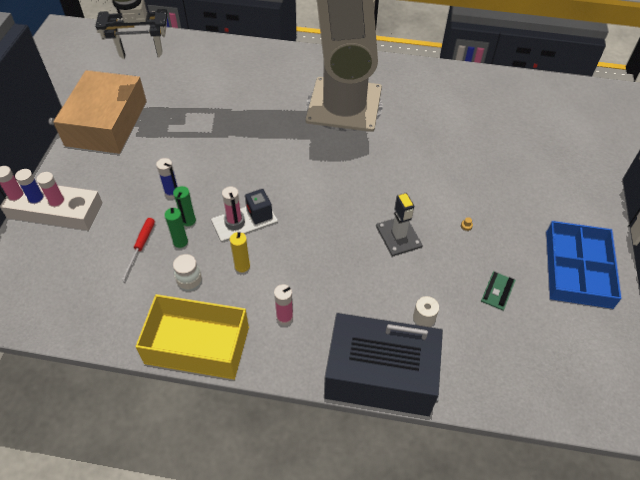

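The top view shows the station at about (418,287) with the cartridge cap at about (430,278), and the lamp at about (248,293). I'll measure these now.

Run:
```python
from h import *
import pickle
c=pickle.load(open('top0.pkl','rb'));I=c['color']
a=cv2.resize(I[250:325,375:465],None,fx=6,fy=6,interpolation=cv2.INTER_CUBIC)
b=cv2.resize(I[255:330,210:285],None,fx=6,fy=6,interpolation=cv2.INTER_CUBIC)
s=pickle.load(open('scene0.pkl','rb'));S=s['color']
d=cv2.resize(S[180:245,205:285],None,fx=4,fy=4,interpolation=cv2.INTER_CUBIC);
cv2.imwrite('pics/crop1.png',np.hstack([a,b[:450][:,:250*0+450]])[:450,:800][:,:,::-1]) if 0 else cv2.imwrite('pics/crop1.png',cv2.resize(np.hstack([a,b]),(792,360))[:,:,::-1])
P=pts(c)
x0,y0=370,245
m=np.zeros(I.shape[:2],np.uint8); w=(I.min(2)>190)&(P[...,2]<0.025)&(P[...,2]>0.002); m[245:325,375:465]=w[245:325,375:465]
r=cv2.minAreaRect(np.argwhere(m)[:,::-1].astype(np.float32));q=ray(c,cv2.boxPoints(r),0.01)
print('plate',q[:,:2],'ctr',q.mean(0),[np.linalg.norm(q[i]-q[i-1]) for i in range(4)])
for n,sl,zs in(('st',np.s_[245:325,375:465],((.065,.085),(.12,.15))),('lamp',np.s_[255:330,210:285],((.006,.02),(.14,.17)))):
  for lo,hi in zs:
    Z=P[sl]; k=(Z[...,2]>lo)&(Z[...,2]<hi); p=Z[k]; p=p.astype(np.float32)
    rr=cv2.minAreaRect(p[:,:2]*1000)
    print(n,lo,len(p),p.mean(0),rr)
# wide red button
hsv=cv2.cvtColor(I,cv2.COLOR_RGB2HSV)
red=((hsv[...,0]<8)|(hsv[...,0]>172))&(hsv[...,1]>150)
print('red top',np.argwhere(red[255:330,210:285])[:,::-1].mean(0)+[210,255])
hs=cv2.cvtColor(S,cv2.COLOR_RGB2HSV);red=((hs[...,0]<8)|(hs[...,0]>172))&(hs[...,1]>150)
print('red scene',np.argwhere(red[180:260,370:430]).shape)
```

```text
plate [[ 0.51198066 -0.11091102]
 [ 0.60464501 -0.24460995]
 [ 0.53676827 -0.29104775]
 [ 0.44527629 -0.15745653]] ctr [ 0.52466756 -0.20100632  0.01      ] [np.float64(0.08133854185598235), np.float64(0.16267170923630214), np.float64(0.08224184853446655), np.float64(0.16191787241790984)]
st 0.065 672 [ 0.50038624 -0.16519406  0.07543031] ((511.6118469238281, -182.98464965820312), (65.00131225585938, 101.894775390625), 34.34224319458008)
st 0.12 269 [ 0.5401453  -0.22155489  0.13528457] ((540.30078125, -221.8067626953125), (39.68806076049805, 38.450042724609375), 44.408512115478516)
lamp 0.006 1087 [0.49935028 0.2125273  0.01220707] ((519.5863037109375, 215.2557373046875), (216.94322204589844, 138.85769653320312), 22.86734390258789)
lamp 0.14 323 [0.5003473  0.21963595 0.15299757] ((500.8965148925781, 220.82888793945312), (50.37688446044922, 31.420894622802734), 28.017215728759766)
red top [234. 299.]
red scene (0, 2)
```

View pics/crop1.png

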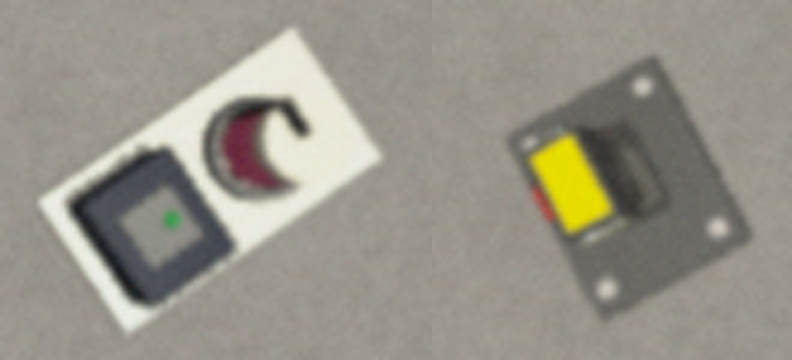

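Cartridge is at (0.540,-0.222), its bar at about 46° yaw, and station x at about 124.5°, so it needs a turn of about +78°. The lamp is at about (0.501,0.220), yaw about 28°, with its button on the 118° side. I'll move above the cartridge and look from there.

Emit:
drive_tool --moves '[93,42,-22.5,0,0,0,0,93,42,-22.5,0,0,0,0,93,42,-22.5,0,0,0,0,93,42,-22.5,0,0,0,0,93,42,-22.5,0,0,0,0,93,42,-22.5,0,0,0,0]'

```text
t: 0.7
tool_pos: [0.3601, -0.3866, 0.4044]
orientation: [-3.117, -0.391, 0.0]
force: [0.8, -0.4, -0.3]
opening: 0.0926
gripper_force: 0.0
```

Emit:
drive_tool --moves '[93,42,-22.5,0,0,0,0,93,42,-22.5,0,0,0,0,93,42,-22.5,0,0,0,0,93,42,-22.5,0,0,0,0,93,42,-22.5,0,0,0,0,93,0,0,0,0,0,0,93,0,0,0,0,0,0]'

```text
t: 1.4
tool_pos: [0.5353, -0.2263, 0.404]
orientation: [-3.116, -0.395, 0.002]
force: [0.2, -0.5, 0.2]
opening: 0.0931
gripper_force: 0.0
```

```bash
cat >> h.py <<'E'
from scipy.spatial.transform import Rotation as Ro
def go(x,y,z):
    s=robot.read_state();M=Ro.from_rotvec(s['orientation']).as_matrix()
    print('t',s['t'],'pos',s['tool_pos'],'yaw',np.degrees(np.arctan2(M[1,0],M[0,0])),'zax',M[:,2],'tool shift mm',1000*M.T@(np.array([x,y,z+.167])-s['tool_pos']),'F',s['force'],'op',s['opening'],s['gripper_force'])
E
python3 - <<'E'
from h import *
import pickle
c=cap('wrist');save(c,'w1.png');pickle.dump(c,open('w1.pkl','wb'));print(-c['R'].T@c['t'])
go(.5402,-.2217,.122)
E
```

```text
[ 0.61601563 -0.20443435  0.38355167]
t 1.45 pos [ 0.5346585  -0.22727303  0.40412582] yaw 14.36555163540623 zax [-1.35595510e-03  9.93712450e-05 -9.99999076e-01] tool shift mm [  6.89932536  -3.97407621 115.11875406] F [-0.53018596  0.29156108  0.58965195] op 0.0928550080056209 0.0
```

View pics/w1.png

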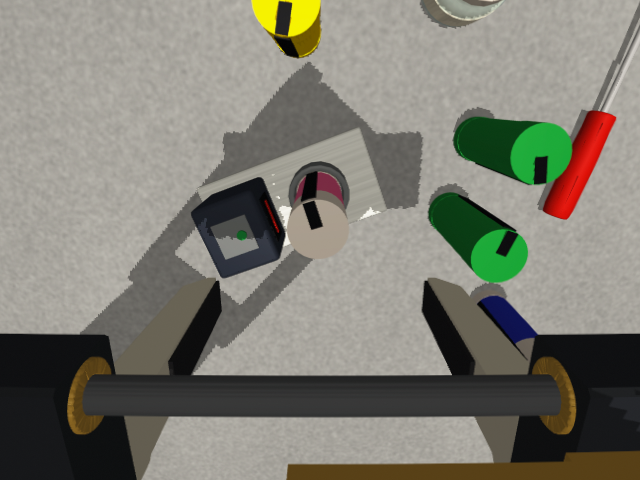

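The wrist view shows the cap at about (318,229), its bar running up to about (308,200), and the scanner's block with its red line at about (272,215). I'll work out the angles.

Run:
```python
from h import *
import pickle
c=pickle.load(open('w1.pkl','rb'));I=c['color'];P=pts(c)
Z=P[...,2];v,u=np.mgrid[:480,:640]
reg=(u>270)&(u<365)&(v>170)&(v<280)
cap_=reg&(abs(Z-.135)<.004)
pp=np.argwhere(cap_)[:,::-1];q=ray(c,pp.astype(float),.135)[:,:2]
(ce,r)=cv2.minEnclosingCircle((q*1000).astype(np.float32));print('cap',ce,r,q.mean(0),P[cap_].mean(0))
ce=np.array(ce)/1000
bar=cap_&(I.max(2)<70)
qb=ray(c,np.argwhere(bar)[:,::-1].astype(float),.135)[:,:2]
d=qb.mean(0)-ce;print('bar n',len(qb),np.degrees(np.arctan2(d[1],d[0])),'len',np.linalg.norm(d))
print('bar rect',cv2.minAreaRect((qb*1000).astype(np.float32)))
blk=(abs(Z-.075)<.003)&(u>180)&(u<300)&(v>160)&(v<290)
qk=ray(c,np.argwhere(blk)[:,::-1].astype(float),.075)[:,:2]
print('block',cv2.minAreaRect((qk*1000).astype(np.float32)))
pl=(abs(Z-.01)<.003)&(u>150)&(u<400)&(v>110)&(v<310)
qk=ray(c,np.argwhere(pl)[:,::-1].astype(float),.01)[:,:2]
print('plate',cv2.minAreaRect((qk*1000).astype(np.float32)))
```

```text
cap (539.9960327148438, -221.49313354492188) 20.744373321533203 [ 0.54022058 -0.22139225] [ 0.54027304 -0.22138075  0.13517071]
bar n 314 34.171992011416066 len 0.00997739084347624
bar rect ((548.8869018554688, -215.4447021484375), (19.73448944091797, 7.410807132720947), 32.22587585449219)
block ((509.4493408203125, -176.6207275390625), (63.102294921875, 88.60006713867188), 34.49787521362305)
plate ((524.570556640625, -198.9766845703125), (83.67150115966797, 164.22357177734375), 34.849525451660156)
```

Emit:
drive_tool --moves '[93,7,-4,20,0,0,0,93,0,0,45,0,0,0,93,0,0,40,0,0,0,93,0,0,10,0,0,0,93,0,0,0,0,0,0]' --grip_force 15

```text
t: 1.95
tool_pos: [0.5391, -0.2224, 0.288]
orientation: [-3.115, -0.388, 0.006]
force: [-0.0, -0.0, 0.2]
opening: 0.0931
gripper_force: 0.0
```

```bash
python3 -c "
from h import *
go(.5402,-.2215,.122)"
```

```text
t 1.95 pos [ 0.53913421 -0.22244334  0.28796284] yaw 14.209341664458615 zax [-0.00396681  0.00186617 -0.99999039] tool shift mm [ 1.2612196  -0.65576284 -1.03961837] F [-0.01962659 -0.01949465  0.23371374] op 0.09309670442045409 0.0
```

Emit:
drive_tool --moves '[60,1,-0.7,0,0,0,0,36,0,0,0,0,0,0,36,0,0,0,0,0,0,36,0,0,0,0,0,0,36,0,0,0,0,0,0,36,0,0,0,0,0,0]'

```text
t: 2.55
tool_pos: [0.5415, -0.2208, 0.29]
orientation: [3.117, 0.392, 0.0]
force: [-1.1, 0.2, 0.2]
opening: 0.0493
gripper_force: 0.0
```

Emit:
drive_tool --moves '[36,0,0,0,0,0,0,36,0,0,0,0,0,0,36,0,0,0,0,0,0,36,0,0,0,0,0,0]'

```text
t: 2.95
tool_pos: [0.5414, -0.2208, 0.2897]
orientation: [-3.117, -0.391, 0.0]
force: [0.2, -0.4, -0.3]
opening: 0.0396
gripper_force: 15.0
```

Emit:
drive_tool --moves '[36,0,0,0,0,0,-4,36,0,0,0,0,0,-8,36,0,0,0,0,0,-8,36,0,0,0,0,0,-8,36,0,0,0,0,0,-8,36,0,0,0,0,0,-8,36,0,0,0,0,0,-8]'

```text
t: 3.65
tool_pos: [0.5414, -0.2206, 0.2897]
orientation: [-2.624, -1.726, -0.0]
force: [-0.8, 1.0, 0.9]
opening: 0.0395
gripper_force: 15.0
```

Emit:
drive_tool --moves '[36,0,0,0,0,0,-8,36,0,0,0,0,0,-8,36,0,0,0,0,0,-8,36,0,0,0,0,0,-8,36,0,0,0,0,0,-6,36,0,0,0,0,0,0,36,0,0,0,0,0,0]'

```text
t: 4.35
tool_pos: [0.5411, -0.2209, 0.2896]
orientation: [-1.931, -2.477, 0.001]
force: [-3.4, 0.3, 2.8]
opening: 0.0395
gripper_force: 15.0
```

```bash
cat > m.py <<'E'
from h import *
import pickle,sys
def meas(f):
    c=cap('wrist');save(c,f+'.png');pickle.dump(c,open(f+'.pkl','wb'));I=c['color'];P=pts(c);Z=P[...,2]
    near=np.hypot(P[...,0]-.5402,P[...,1]+.2215)<.03
    cm=near&(abs(Z-.135)<.004)
    q=ray(c,np.argwhere(cm)[:,::-1].astype(float),.135)[:,:2]
    ce,r=cv2.minEnclosingCircle((q*1000).astype(np.float32))
    qb=ray(c,np.argwhere(cm&(I.max(2)<70))[:,::-1].astype(float),.135)[:,:2]*1000
    d=qb.mean(0)-ce;print('cap',ce,r,'z',P[cm][:,2].mean(),'bar',len(qb),np.degrees(np.arctan2(d[1],d[0])),np.linalg.norm(d),cv2.minAreaRect(qb.astype(np.float32)))
E
python3 - <<'E'
from m import *
go(.5402,-.2215,.122);meas('w2')
E
```

```text
t 4.35 pos [ 0.54111964 -0.22087157  0.28964303] yaw 104.12639281000655 zax [-1.06907567e-03  6.43130776e-05 -9.99999426e-01] tool shift mm [-0.38518866 -1.04454482  0.64396873] F [-3.42595813  0.33771874  2.83965178] op 0.039519638527447075 14.985133856534958
cap (537.9458618164062, -213.17478942871094) 28.559494018554688 z 0.1352827482732207 bar 1098 -167.7323379222815 1.8641096331164826 ((539.4894409179688, -216.3048095703125), (43.6625862121582, 27.63958168029785), 12.901983261108398)
```

View pics/w2.png

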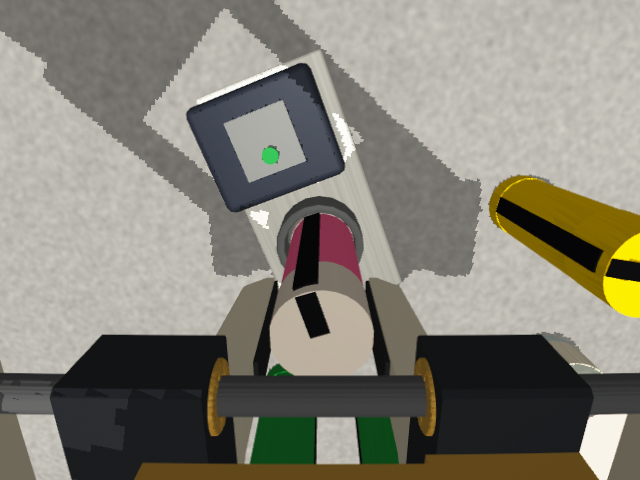

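The wrist view shows the bar at about (312,315) pointing towards the block. I'll measure the bar and the block edges with the fingers masked out.

Run:
```python
from h import *
import pickle
c=pickle.load(open('w2.pkl','rb'));I=c['color'];P=pts(c);Z=P[...,2];v,u=np.mgrid[:480,:640]
b=((u>290)&(u<335)&(v>288)&(v<345)&(I.max(2)<60)&(Z>.13)).astype(np.uint8)
n,l,s,ct=cv2.connectedComponentsWithStats(b);k=1+np.argmax(s[1:,4]);print(s[k],ct[k])
q=ray(c,np.argwhere(l==k)[:,::-1].astype(float),.135)[:,:2]*1000
R=cv2.minAreaRect(q.astype(np.float32));vx=cv2.fitLine(q.astype(np.float32),cv2.DIST_L2,0,.01,.01).ravel()
print(R,'line',np.degrees(np.arctan2(vx[1],vx[0])),'mean',q.mean(0))
cm=(u>275)&(u<370)&(v>270)&(v<370)&(abs(Z-.135)<.002)&(I.min(2)>90)
q2=ray(c,np.argwhere(cm)[:,::-1].astype(float),.135)[:,:2]*1000
print('cap pts',q2.min(0),q2.max(0))
h=cv2.convexHull(np.vstack([q2,q]).astype(np.float32)).reshape(-1,2);print('circ',cv2.minEnclosingCircle(h))
st=(I.max(2)<60)&(u>285)&(u<330)&(v>212)&(v<300)&(np.hypot(P[...,0]-.5402,P[...,1]+.2215)<.025)&(Z<.13)&(Z>.04)
d=np.median(P[st],0)[:2]-[.5402,-.2215];print('stripe',st.sum(),np.degrees(np.arctan2(d[1],d[0])),np.linalg.norm(d))
blk=(abs(Z-.075)<.003)&(u>180)&(u<350)&(v>50)&(v<220)
qk=ray(c,np.argwhere(blk)[:,::-1].astype(float),.075)[:,:2]*1000
print('block',cv2.minAreaRect(qk.astype(np.float32)))
```

```text
[295 292  34  46 881] [312.09421112 314.54710556]
((535.0888671875, -212.9986114501953), (7.809440612792969, 18.03299331665039), 31.97399139404297) line -58.092716 mean [ 535.00241563 -212.85794984]
cap pts [ 521.462124   -238.98257403] [ 560.8093782  -200.16233502]
circ ((540.4951171875, -220.75804138183594), 20.917736053466797)
stripe 1364 119.93014862660702 0.02072684772951545
block ((498.61663818359375, -161.44378662109375), (62.52745819091797, 53.56646728515625), 34.957008361816406)
```

The bar and stripe are at about 122° and the station at about 124.8°. I'll turn about 2.7° more, then release and rise.

Emit:
drive_tool --moves '[36,0,0,0,0,0,-2.7,36,0,0,0,0,0,0,36,0,0,0,0,0,0,60,0,0,0,0,0,0,60,0,0,0,0,0,0,60,0,0,0,0,0,0]'

```text
t: 5.0
tool_pos: [0.5417, -0.2207, 0.2898]
orientation: [1.869, 2.525, 0.001]
force: [0.2, -0.3, -0.4]
opening: 0.0578
gripper_force: 0.0
```

Emit:
drive_tool --moves '[80,0,0,0,0,0,0,80,0,0,-15,0,0,0,80,0,0,-30,0,0,0,80,0,0,-35,0,0,0,80,0,0,-35,0,0,0,80,0,0,0,0,0,0,80,0,0,0,0,0,0]'

```text
t: 5.7
tool_pos: [0.5417, -0.221, 0.4072]
orientation: [1.866, 2.522, 0.001]
force: [0.1, -0.1, -0.2]
opening: 0.0803
gripper_force: 0.0
```

Run:
```python
from h import *
import pickle
go(.5009,.2205,.125)
c=cap('wrist');save(c,'w3.png');I=c['color'];P=pts(c);Z=P[...,2]
r=np.hypot(P[...,0]-.5402,P[...,1]+.2215)
cm=(r<.026)&(Z>.128)&(Z<.145);q=ray(c,np.argwhere(cm)[:,::-1].astype(float),.135)[:,:2]*1000
ce,R=cv2.minEnclosingCircle(q.astype(np.float32));print('cap',ce,R,'z',P[cm][:,2].mean())
qb=ray(c,np.argwhere(cm&(I.max(2)<70))[:,::-1].astype(float),.135)[:,:2]*1000
d=qb.mean(0)-ce;L=cv2.fitLine(qb.astype(np.float32),2,0,.01,.01).ravel();print('bar',len(qb),np.degrees(np.arctan2(d[1],d[0])),np.linalg.norm(d),np.degrees(np.arctan2(L[1],L[0])),cv2.minAreaRect(qb.astype(np.float32)))
k=(abs(Z-.075)<.003)&(r<.15)
qk=ray(c,np.argwhere(k)[:,::-1].astype(float),.075)[:,:2]*1000
print('block',cv2.minAreaRect(qk.astype(np.float32)))
```

```text
t 5.7 pos [ 0.54173483 -0.22096014  0.40722185] yaw 107.00797246557534 zax [ 0.00349451 -0.0017363  -0.99999239] tool shift mm [434.40437707  89.75674364 114.31177046] F [ 0.0876386  -0.10424468 -0.20728228] op 0.08032035645683439 0.0
cap (540.247314453125, -220.3256072998047) 21.553203582763672 z 0.13511431485049755
bar 331 125.37919192823004 10.442805885979203 -56.28844 ((534.6632690429688, -210.79095458984375), (9.669133186340332, 21.04157257080078), 35.424705505371094)
block ((548.743408203125, -241.9210205078125), (220.9373779296875, 204.2522430419922), 80.82898712158203)
```

View pics/w3.png

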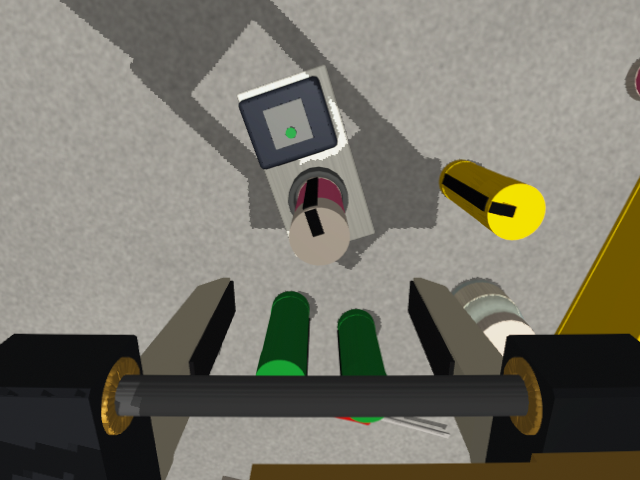

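The cartridge is seated and upright, with the bar at about 124.5° against the station's 124.8°. Next is the lamp.

Emit:
drive_tool --moves '[80,40,8.3,0,0,0,0,80,48,9.9,0,0,0,0,80,48,9.9,0,0,0,0,80,48,9.9,0,0,0,0,80,48,9.9,0,0,0,0,80,48,9.9,0,0,0,0,80,48,9.9,0,0,0,0,80,48,9.9,0,0,0,0]'

```text
t: 6.55
tool_pos: [0.5045, 0.1632, 0.4032]
orientation: [-1.868, -2.524, 0.003]
force: [0.4, 0.9, -0.3]
opening: 0.08
gripper_force: 0.0
```

Emit:
drive_tool --moves '[80,30,6,0,0,0,0,80,0,0,0,0,0,8,80,0,0,0,0,0,8,80,0,0,0,0,0,8,80,0,0,0,0,0,8,80,0,0,0,0,0,8,80,0,0,0,0,0,8,80,0,0,0,0,0,8]'

```text
t: 7.35
tool_pos: [0.5021, 0.1918, 0.403]
orientation: [-2.839, -1.344, 0.005]
force: [-0.0, 0.6, -0.6]
opening: 0.0801
gripper_force: 0.0
```

Emit:
drive_tool --moves '[80,0,0,0,0,0,8,80,0,0,0,0,0,8,80,0,0,0,0,0,7,80,0,0,0,0,0,0,80,0,0,0,0,0,0]'

```text
t: 7.85
tool_pos: [0.5023, 0.1918, 0.4036]
orientation: [3.047, 0.766, -0.003]
force: [0.2, -0.3, -0.3]
opening: 0.0803
gripper_force: 0.0
```

Run:
```python
from h import *
c=cap('wrist');save(c,'w4.png');I=c['color'];P=pts(c);Z=P[...,2]
r=np.hypot(P[...,0]-.501,P[...,1]-.2205)
go(.5009,.2205,.125)
for nm,z,k in (('yellow',.153,(I[...,0]>150)&(I[...,2]<90)&(abs(Z-.153)<.006)&(r<.06)),('top',.153,(abs(Z-.153)<.004)&(r<.05)),('base',.012,(abs(Z-.012)<.004)&(r<.08))):
    q=ray(c,np.argwhere(k)[:,::-1].astype(float),z)[:,:2]*1000
    print(nm,len(q),cv2.minAreaRect(q.astype(np.float32)),P[k].mean(0))
```

```text
t 7.9 pos [0.50237182 0.19181063 0.40388659] yaw 28.209204606976837 zax [-1.51099406e-03 -3.53054175e-04 -9.99998796e-01] tool shift mm [ 12.43187259 -25.93248302 111.87855158] F [-0.15686872 -0.33592619  0.09449019] op 0.07994410216125189 0.0
yellow 2274 ((499.6453857421875, 223.76190185546875), (39.820838928222656, 21.62132453918457), 30.058809280395508) [0.50036501 0.22402403 0.15382988]
top 3695 ((501.1239013671875, 223.94493103027344), (47.71519470214844, 29.631990432739258), 30.085098266601562) [0.50165649 0.22422194 0.15315415]
base 7084 ((500.6014404296875, 223.84396362304688), (109.58016967773438, 89.61236572265625), 30.05113410949707) [0.51735969 0.22493537 0.01170155]
```

View pics/w4.png

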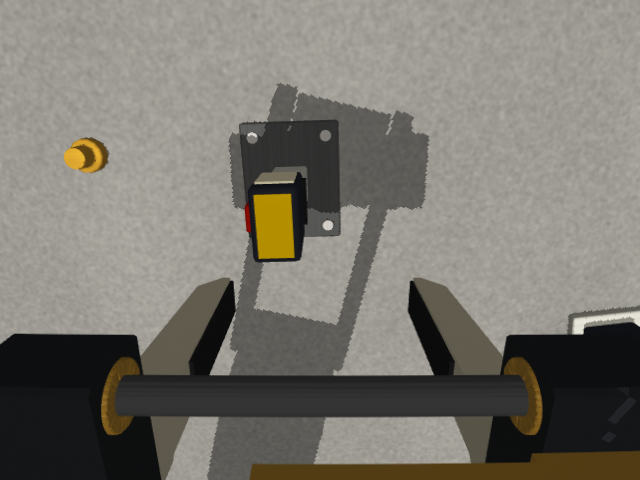

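The wrist view shows the head at about (275,225) with the red button at its left edge, about (248,218). That puts the lamp at (0.501,0.224), yaw 30°.

Emit:
drive_tool --moves '[80,14,-29.5,0,0,0,0,80,0,0,0,0,0,-1.9,80,0,0,0,0,0,0]' --grip_force 40

```text
t: 8.2
tool_pos: [0.5009, 0.225, 0.4043]
orientation: [3.033, 0.817, -0.001]
force: [0.4, -0.4, -0.2]
opening: 0.0799
gripper_force: 0.0
```

Emit:
drive_tool --moves '[80,0,0,35,0,0,0,80,0,0,35,0,0,0,80,0,0,30,0,0,0,80,0,0,12,0,0,0,80,0,0,0,0,0,0]'

```text
t: 8.7
tool_pos: [0.5003, 0.2239, 0.2907]
orientation: [3.035, 0.811, -0.007]
force: [0.3, 0.3, -0.1]
opening: 0.0801
gripper_force: 0.0
```

```bash
python3 -c "
from h import *
go(.5010-.00025,.2240+.00043,.125)"
```

```text
t 8.7 pos [0.50030991 0.2238988  0.29070697] yaw 29.912249998987104 zax [-0.00396207 -0.00141138 -0.99999115] tool shift mm [ 0.64100913 -0.2419532  -1.29551515] F [ 0.25914093  0.30916473 -0.11111342] op 0.080063916601344 0.0
```

Emit:
drive_tool --moves '[45,0.5,0,0,0,0,0,45,0,0,0,0,0,0,45,0,0,0,0,0,0,45,0,0,0,0,0,0,28,0,0,0,0,0,0,28,0,0,0,0,0,0,28,0,0,0,0,0,0,28,0,0,0,0,0,0]'

```text
t: 9.5
tool_pos: [0.5018, 0.2244, 0.293]
orientation: [3.034, 0.81, 0.001]
force: [2.5, -4.6, 1.6]
opening: 0.0302
gripper_force: 40.0
```

Emit:
drive_tool --moves '[25,0,0,0,0,0,0,25,0,0,0,0,0,0,25,0,0,0,0,0,0,25,0,0,0,0,0,0]'

```text
t: 9.9
tool_pos: [0.5019, 0.2244, 0.293]
orientation: [3.035, 0.81, 0.001]
force: [2.4, -4.7, 2.7]
opening: 0.0301
gripper_force: 40.0
```

Emit:
drive_tool --moves '[25,0,0,-5,0,0,0,25,0,0,-8,0,0,0,25,0,0,-8,0,0,0,25,0,0,0,0,0,0]'

```text
t: 10.3
tool_pos: [0.5018, 0.2244, 0.3143]
orientation: [3.035, 0.81, 0.001]
force: [3.3, -4.0, -2.6]
opening: 0.0301
gripper_force: 40.0
```

Emit:
drive_tool --moves '[25,0,0,-15,0,0,0,25,0,0,-15,0,0,0,25,0,0,-10,0,0,0,25,0,0,-15,0,0,0,25,0,0,-15,0,0,0,25,0,0,-15,0,0,0,25,0,0,0,0,0,0]'

```text
t: 11.0
tool_pos: [0.5018, 0.2244, 0.3998]
orientation: [3.035, 0.81, 0.001]
force: [3.1, -4.3, -2.8]
opening: 0.03
gripper_force: 40.0
```

Emit:
drive_tool --moves '[25,0,0,-6,0,0,0,25,0,0,-3,0,0,0,25,0,0,-2,0,0,0,25,0,0,0,0,0,0]'

```text
t: 11.4
tool_pos: [0.5019, 0.2244, 0.4089]
orientation: [3.035, 0.81, 0.0]
force: [5.1, -3.8, -3.5]
opening: 0.0304
gripper_force: 40.0
```

The pull force hasn't risen to the second-stage level, so I'll check the head with the cameras.

Run:
```python
from h import *
go(.501,.224,.245)
c=cap('scene');P=pts(c);I=c['color'];Z=P[...,2]
r=np.hypot(P[...,0]-.501,P[...,1]-.224)
y=(I[...,0]>140)&(I[...,1]>110)&(I[...,2]<90)&(r<.1);print(y.sum(),np.percentile(Z[y],[5,50,95]) if y.any() else '')
v,u=np.mgrid[:480,:640];
cv2.imwrite('pics/s2.png',np.hstack([cv2.resize(I[100:260,340:460],None,fx=3.3,fy=3.3,interpolation=2),cv2.resize((w:=cap('wrist'))['color'],(400,528))])[:,:,::-1])
```

```text
t 11.4 pos [0.50185314 0.22441974 0.40889583] yaw 29.88524142104203 zax [ 2.41660457e-04 -6.30043000e-04 -9.99999772e-01] tool shift mm [-0.94916365 -0.05909378 -3.10411327] F [ 5.13411164 -3.81089731 -3.54407664] op 0.03039917970164726 40.00032842159271
43 [0.26443204 0.26764716 0.27259194]
```

View pics/s2.png

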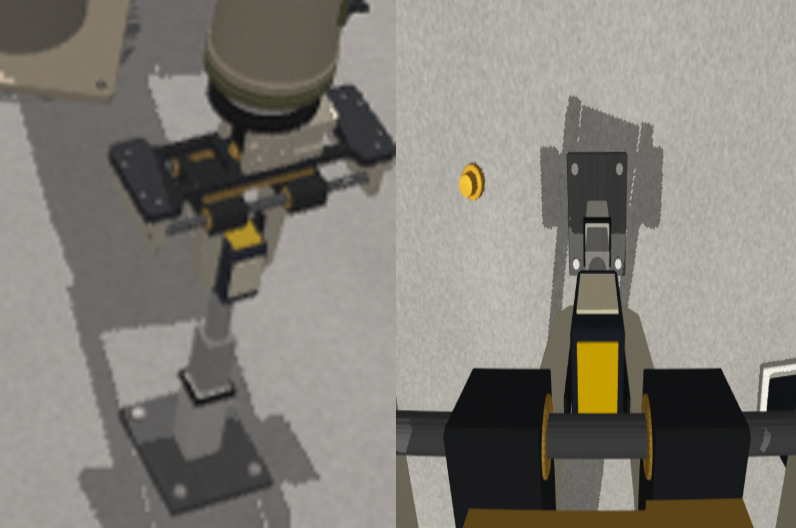

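Both sections are out and the top of the head is at about 0.268 m (full extension is 0.273). I'll creep up to the hard stop with a firmer grip.

Emit:
drive_tool --moves '[25,0,0,-1.5,0,0,0,25,0,0,-1.5,0,0,0,25,0,0,0,0,0,0]' --grip_force 55

```text
t: 11.8
tool_pos: [0.5019, 0.2244, 0.4117]
orientation: [3.035, 0.81, -0.0]
force: [7.1, -3.7, -4.1]
opening: 0.0297
gripper_force: 55.0
```

Emit:
drive_tool --moves '[25,0,0,-1.5,0,0,0,25,0,0,0,0,0,0]'

```text
t: 12.0
tool_pos: [0.5019, 0.2244, 0.4131]
orientation: [3.035, 0.81, 0.0]
force: [6.9, -2.8, -4.8]
opening: 0.0296
gripper_force: 55.0
```

Emit:
drive_tool --moves '[25,0,0,-1.5,0,0,0,25,0,0,0,0,0,0]'

```text
t: 12.2
tool_pos: [0.502, 0.2244, 0.4132]
orientation: [3.035, 0.81, -0.002]
force: [10.6, -1.8, -13.1]
opening: 0.0299
gripper_force: 55.0
```

Emit:
drive_tool --moves '[25,0,0,-1,0,0,0,25,0,0,0,0,0,0,25,0,0,0,0,0,0,25,0,0,0,0,0,0,25,0,0,0,0,0,0,25,0,0,0,0,0,0]'

```text
t: 12.8
tool_pos: [0.502, 0.2244, 0.4132]
orientation: [3.035, 0.81, -0.003]
force: [12.9, -1.6, -18.3]
opening: 0.0297
gripper_force: 55.0
```

Run:
```python
from h import *
go(.501,.224,.245)
c=cap('scene');P=pts(c);I=c['color'];Z=P[...,2]
r=np.hypot(P[...,0]-.501,P[...,1]-.224)
y=(I[...,0]>140)&(I[...,1]>110)&(I[...,2]<90)&(r<.1);print(np.percentile(Z[y],[5,50,95]))
t=cap('top');P=pts(t);Z=P[...,2];I=t['color']
cm=(np.hypot(P[...,0]-.5402,P[...,1]+.2215)<.026)&(Z>.128)&(Z<.145)
q=ray(t,np.argwhere(cm)[:,::-1].astype(float),.135)[:,:2]*1000
b=ray(t,np.argwhere(cm&(I.max(2)<90))[:,::-1].astype(float),.135)[:,:2]*1000
d=b.mean(0)-q.mean(0);print(cv2.minEnclosingCircle(q.astype(np.float32)),P[cm].mean(0),len(b),np.degrees(np.arctan2(d[1],d[0])))
```

```text
t 12.8 pos [0.50202977 0.22435483 0.41321502] yaw 29.876913383048 zax [-0.0013905  -0.00132233 -0.99999816] tool shift mm [-1.06740418 -0.20584777  1.21691716] F [ 12.87749311  -1.61971393 -18.31895048] op 0.029727560212473872 54.99369353055954
[0.26968675 0.27317492 0.27583448]
((541.4238891601562, -222.2125701904297), 20.679340362548828) [ 0.54098225 -0.22240396  0.13557814] 14 122.86512451121554
```

The lamp is at its second stop, with the top of the head at 0.273 m and held. The cartridge hasn't moved, so I'm handing in.

```bash
python3 -c "
from plant import robot
print(robot.close_job())"
```

```text
the job is handed in; nothing more can be done
None
```

I turned the cartridge until its stripe faces the scanner (to within about 1–2° by the last measurements), left it upright and seated, then pulled the lamp head up to its second stop and handed in at about 13 s with the gripper still holding it.

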